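Load a sample cup through the hanging flap of a warming chamber and start that bay

ROBOT

A 7-joint arm with a two-finger parallel gripper is mounted at the origin on a cart in front of the work surface, level with it; the furniture and walls round the work are solid. World frame = base frame: x ahead of the robot, y to its left, z up, the work surface at z = 0. Lengths are in m, angles in rad, forces in N, time in s.
With the tool pointing down it reaches from about 0.425 to 1.025 m from the base axis. Payload 9.4 kg.
Tool frame: the origin (TCP) lies on the centre line of the jaws, within the pads' length; the fingertips stand 8 mm ahead of it and the grasp point (between the pads) lies 11 mm behind it; z points along the fingers, y is the line along which they close (so a half turn about z gives the same grasp; the last joint's range is limited). The gripper opens to 85 mm and grips with 20 to 120 N. Pads are 22 mm wide; open, the fingers measure 114 mm over their backs; the gripper's body (76 mm by 85 mm) begins 54 mm behind the grasp point. The pads swing forward as they close: fully open they stand 13 mm farther back than shut.
Start: joints at [-1.239, 0.599, -0.003, 1.599, 0.002, 0.943, -0.08], TCP at [0.288, 0.665, 0.239] pointing down, gripper open.
Joint ranges: [-2.57, 2.57], [-0.35, 1.97], [-1.29, 1.29], [0.11, 2.56], [-1.05, 4.19], [0.11, 1.86], [-2.63, 2.63]. Speed limits (rad/s): [2.22, 2.22, 3.01, 3.01, 3.14, 3.14, 3.14].

INTERFACE

Orientations are given as a rotation vector (axis times angle).
In Python, from plant import * gives the robot as it stands. Calls block until the motion is done:
- reach(position, orientation): joint-space move of the TCP to a pose.
- move_straight(position, ori=None, velocity=0.15, guard=None): straight line of the TCP; ori=None keeps the orientation; velocity is the mean speed in m/s. With guard (N) it stops when the force on the tool has changed by that much, and returns True; else False.
- move_joints(angles): joint-space move.
- set_gripper(opening, newtons=None): opening from 0.0 (shut) to 1.0 (fully open); newtons is the grip in N (None keeps the last); returns when the fingers have stopped.
- sleep(seconds).
- inverse_kinematics(position, orientation): joint angles nearest the present ones, or None.
- sense(): the state.
- snapshot(name): name is "side" or "top"; returns (picture, depth): 420x560x3 uint8, red, green, blue; 420x560 float32, m along the optical axis (not along the pixel's ray), 0 where there is no reading.
- get_calibration(name): a dict with "vfov" (degrees; the focal length in pixels is half the picture's height over the tangent of half this angle, whatever the lens; pixels are square), "cx", "cy" (the principal point, pixels), "xyz" and "orientation" of the camera in the world. Camera axes: x right, y down, z forward; pixel columns grow to the right and rows downward; lengths in m; the calibration is good to about 2 mm. A picture is of the moment at which its call begins. get_calibration takes no time and is no camera call.
A pose or a line that the arm cannot do raises PlanningError and nothing moves.
- sign_off(): hands the job in; it is judged then, once.
The state is a dict: "time": time; "joint_pos": joint angles; "qvel": joint speeds; "tau": joint torques, N m; "eef_pos": TCP position; "tcp_rot": TCP orientation; "force": force on the tool from outside, world axes, zero at the start; "ft_torque": the same for the moment, N m; "opening": opening from 0.0 (shut) to 1.0 (fully open); "grip_force": force on a finger pad.
Only numpy, scipy, OpenCV 4.12 (cv2) and the standard library are available. Lean on these libraries where they do the work, as an engineer would, in place of code of your own. Each camera call takes 0.05 s, during which the arm holds its last target. There are 200 camera calls.

TASK

Load the blue-lidded sample cup into the warming chamber: with the fingertips, push it along its lane and through the hanging amber flap until it goes over onto the sloping floor inside and slides away into its bay, still on its base, then draw back out so that the flap falls shut behind it. Then press the green start button on the roof above that same bay fully down, let it come up again and leave. Only push: do not lift or tip over the cup, do not press the other start button, and leave the red-lidded cup, the dropper bottle and the small beaker where they stand.

Things in the scene. Friction and masses are not known exactly. Their poses are not given: they have to be found in the camera images.
- chamber: Two-bay warming chamber, white with grey door frames, fixed. Origin: on the worktop, midway between the bays, in the front face's plane; x points into it, y to its left, z up. Housing x 0 to 128 mm, 212 wide; front face vertical up to z = 109 mm, then sloping back to a flat roof that begins at x = 30, z = 136 mm. In front a level metal loading deck, top at z = 34 mm, runs out to x = -128 mm.
- bay_left_door (a point): Left doorway's sill, middle: on the deck, in the front face's plane. Doorway 70 wide, 64 mm high. The deck runs on level 20 mm past this point, then a slick floor falls at 0.29 rad to the back wall: a cup whose axis is past 20 mm slides down by itself. Wire guides along the lane, tops 12 mm over the deck: 48 mm clear between them from 50 mm before the point inward, 74 mm clear at 120 mm before it.
- bay_right_door (a point): The same for the right doorway, 104 mm to the right of the left one (y = -52 mm in the chamber's frame).
- flap_left (a joint): Left bay's flap: smooth clear amber leaf 77 wide, 67 high, 3 mm thick, 22 g, metal strip on its lower edge, hung from a level pin 6 mm behind the front face, 70 mm over the deck; leaf 6 to 9 mm behind the face, lower edge 3 mm over the deck. 0 = hanging shut on the frame; swings only inward and up, to 1.45 rad, under less than 1 N; let go, it falls shut by its weight within a second.
- flap_right (a joint): Right bay's flap, the same.
- start_left (a joint): Left bay's start button: travel in m, 0 = up, 0.006 = fully down (4 N); springs back. It counts as pressed beyond 0.0045.
- start_right (a joint): Right bay's start button, the same.
- start_left_top (a point): Centre of the top of the left start button: green, round, 24 mm across, in a black housing on the roof, 48 mm behind the front face, over the middle of the left bay. Pressed straight down.
- start_right_top (a point): The same for the right start button, over the right bay.
- cup_blue_center (a point): Sample cup with a BLUE snap lid, loose and upright in one of the two lanes on the loading shelf. The point is on its axis, half-way up (12 mm over its underside). 24 mm high, 30 to 65 g; body 31 mm across up to 15 mm, lid 36 mm across above, with a thin tab (along the cup's -y) reaching 26 mm from the axis, above the wire guides.
- cup_red_center (a point): The same kind of cup with a RED snap lid, waiting in the other lane; it must stay there. Point as for the blue one.
- dropper: Amber dropper bottle with white cap, 30 mm across, 78 mm high, loose on the worktop to the right of the chamber's shelf, a bystander. Origin: centre of its underside.
- beaker: Clear 50 ml beaker, 56 mm across, 76 mm high, loose on the worktop to the right of the chamber, a bystander. Origin: centre of its underside.
Mind the look-alikes: they are no part of the job. What is meant by the part that bears cup_blue_center is not purple, and is the larger of those in its own colour.

How it is judged:
By the outcome, as a careful person would: the job done as asked, in the order asked, and still so for the second after the job is handed in, with the robot touching nothing.
It also fails if it takes over 42 s, if anything falls off the work surface, if the arm or the gripper's body presses on something with over 40 N, if the wrist force passes 120 N, or if a joint passes its speed limit or range.

## Working session

There is one attempt and no reset: what is moved stays moved. The work goes in short steps, each a Python script; the robot and the scene stay as the last script left them, time stands still between calls to the robot, and variables do not carry over. Pictures are saved under pics/ and viewed, at most 10 in all, crops included, and the job is handed in when it is done.

```bash
mkdir -p pics; ls; python3 - <<'E'
from plant import *
import cv2,numpy as np
for n in("side","top"):
    p,d=snapshot(n); np.savez(n+"0.npz",p=p,d=d); cv2.imwrite(f"pics/{n}0.png",p[:,:,::-1]); print(n,get_calibration(n))
print(sense())
E
```

```text
pics
side {'vfov': 49.43790573354226, 'cx': 275.6053047365913, 'cy': 206.51291848242283, 'xyz': array([0.11690797, 0.4236836 , 0.63735571]), 'orientation': array([-0.70510062,  2.47658373, -1.32415994])}
top {'vfov': 43.065923559221766, 'cx': 275.15069581719797, 'cy': 206.27944622229379, 'xyz': array([ 0.40736508, -0.22137801,  1.23642707]), 'orientation': array([-2.16292826,  2.16519285, -0.16069501])}
{'time': 0.1, 'joint_pos': array([-1.23865984,  0.60004024, -0.00255526,  1.6000516 ,  0.00176855,
        0.94291302, -0.07978725]), 'qvel': array([ 0.00038163, -0.00237647,  0.00128182, -0.00267538, -0.00072212,
       -0.000594  ,  0.00019236]), 'tau': array([ 5.24972740e-03, -7.77996969e+01,  1.56984296e+00, -2.58628696e+01,
        1.25902717e-02,  5.48900411e-03, -3.40192139e-05]), 'eef_pos': array([0.28804944, 0.66486825, 0.23850604]), 'tcp_rot': array([-6.37600994e-01, -3.07601721e+00,  2.19484655e-03]), 'force': array([-0.91418699,  0.57648571,  0.35929377]), 'ft_torque': array([ 0.01432061,  0.00465907, -0.0207501 ]), 'grip_force': 0.0, 'opening': 0.9970793826552801}
```

View pics/side0.png

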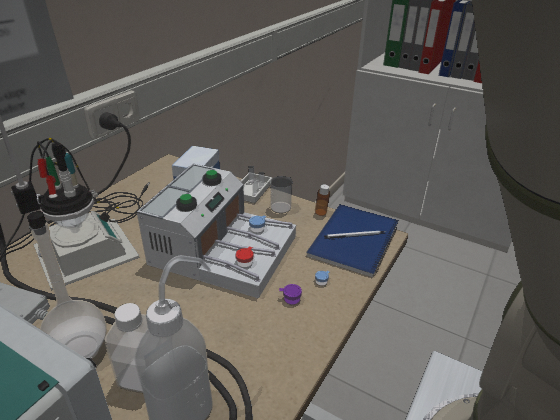

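View pics/top0.png

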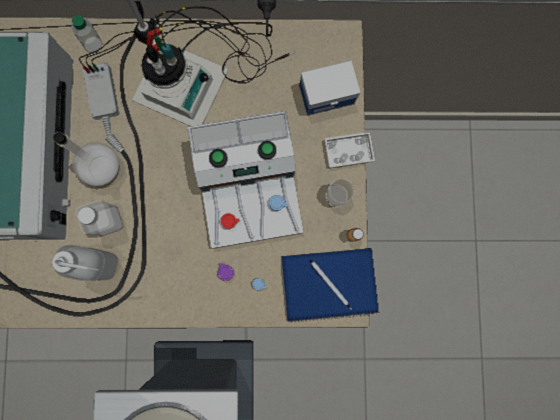

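The side view shows the chamber with the deck facing the robot. These could be the blue cup:
- Blue on the deck's right lane: side (257,222), top (277,203).
- Small blue on the worktop: side (322,278), top (259,285).
- Purple on the worktop: side (291,295), top (226,271).

The deck one fits, being the larger blue one and in a lane. The red cup is at top (229,221). Next I'll measure and enlarge a crop.

```bash
cat > h.py <<'E'
import numpy as np,cv2
from scipy.spatial.transform import Rotation as R
from plant import *
def ray(n,u,v):
    c=get_calibration(n); f=210/np.tan(np.radians(c["vfov"])/2)
    uv=np.atleast_2d(np.c_[u,v]); d=np.c_[(uv[:,0]-c["cx"])/f,(uv[:,1]-c["cy"])/f,np.ones(len(uv))]
    return np.array(c["xyz"]),d@R.from_rotvec(c["orientation"]).as_matrix().T
def onplane(n,u,v,z):
    o,d=ray(n,u,v); return o+d*((z-o[2])/d[:,2])[:,None]
def atdepth(n,u,v,dep):
    o,d=ray(n,u,v); return o+d*np.atleast_1d(dep)[:,None]
def blobs(p,lo,hi,amin=15):
    m=cv2.inRange(cv2.cvtColor(p,cv2.COLOR_RGB2HSV),lo,hi)
    k,l,s,c=cv2.connectedComponentsWithStats(m)
    return [(c[i].round(1),s[i][4],l==i) for i in range(1,k) if s[i][4]>=amin]
E
python3 - <<'E'
from h import *
cols={"green":((45,100,40),(85,255,255)),"blue":((98,60,110),(115,255,255)),"red":((0,150,120),(6,255,255)),"purple":((125,80,50),(150,255,255))}
for n in("side","top"):
    z=np.load(n+"0.npz");p,d=z["p"],z["d"]
    for k,(lo,hi) in cols.items():
        for c,a,m in blobs(p,lo,hi):
            v,u=np.nonzero(m); P=atdepth(n,u,v,d[m]); print(n,k,c,a,"med",np.median(P,0).round(4),"zmax",P[:,2].max().round(3))
    # worldmap
z=np.load("top0.npz");p,d=z["p"],z["d"]
v,u=np.mgrid[0:420,0:560];P=atdepth("top",u.ravel(),v.ravel(),d.ravel());
np.save("topP.npy",P.reshape(420,560,3))
Q=P.reshape(420,560,3)
m=(abs(Q[...,2]-.034)<.006)&(v>160)&(v<260)&(u>190)&(u<320)
k,l,s,c=cv2.connectedComponentsWithStats(m.astype(np.uint8)); i=1+np.argmax(s[1:,4]); r=cv2.minAreaRect(Q[l==i][:,:2].astype(np.float32)); print("deck",r,cv2.boxPoints(r).round(4).tolist(),np.median(Q[l==i][:,2]))
m=(Q[...,2]>.128)&(Q[...,2]<.145)&(v>90)&(v<200)&(u>180)&(u<310)
r=cv2.minAreaRect(Q[m][:,:2].astype(np.float32)); print("roof",r,cv2.boxPoints(r).round(4).tolist(),np.median(Q[m][:,2]))
s=np.load("side0.npz")["p"][190:320,200:350]; t=p[165:300,195:330]
a=cv2.resize(s[:,:,::-1],(390,340),interpolation=2);b=cv2.resize(t[:,:,::-1],(390,340),interpolation=2)
cv2.imwrite("pics/crop1.png",np.hstack([a,b]))
E
```

```text
side green [395.   40.8] 403 med [ 0.7959 -1.7948  0.055 ] zmax 0.637
side green [ 51.9 169.5] 150 med [ 0.8715 -0.0043  0.2084] zmax 0.233
side green [211.2 172.8] 53 med [ 0.6662 -0.2228  0.1584] zmax 0.16
side green [185.2 197.1] 65 med [ 0.6491 -0.1213  0.1583] zmax 0.161
side blue [257. 220.] 125 med [ 0.5675 -0.2471  0.0583] zmax 0.061
side blue [322.  274.9] 101 med [ 0.3853 -0.2055  0.0188] zmax 0.022
side red [244.2 253.4] 158 med [ 0.527  -0.1397  0.0584] zmax 0.061
side purple [291.4 293.3] 312 med [ 0.4105 -0.1256  0.0239] zmax 0.027
top green [77.7 20.4] 114 med [0.9652 0.1904 0.1168] zmax 1.236
top green [158.1  40. ] 32 med [ 0.873  -0.0086  0.2237] zmax 0.24
top green [ 6.1 39.3] 36 med [0.8999 0.3211 0.1637] zmax 0.167
top green [24.9 40.8] 15 med [0.8954 0.2807 0.1637] zmax 0.167
top green [18.2 49.6] 40 med [0.8782 0.293  0.1641] zmax 0.168
top green [16.4 65.6] 18 med [0.8424 0.2959 0.1633] zmax 0.167
top green [15.5 84.8] 15 med [0.7996 0.2961 0.1645] zmax 0.168
top green [ 9.1 99.1] 21 med [0.769  0.3073 0.1637] zmax 0.166
top green [ 18.2 114.6] 17 med [0.7358 
[... 809 characters left out ...]
0571] zmax 1.236
top purple [225.2 271.8] 202 med [ 0.4145 -0.1318  0.0228] zmax 1.236
deck ((0.5528960227966309, -0.19357815384864807), (0.13579100370407104, 0.21209876239299774), 9.749506950378418) [[0.46799999475479126, -0.1005999967455864], [0.5038999915122986, -0.30959999561309814], [0.6377999782562256, -0.2865999937057495], [0.6018999814987183, -0.07760000228881836]] 0.033252528886437815
roof ((0.6827133893966675, -0.17112907767295837), (0.11431743949651718, 0.2131287306547165), 9.769155502319336) [[0.608299970626831, -0.07580000162124634], [0.6445000171661377, -0.2858000099658966], [0.757099986076355, -0.266400009393692], [0.7210000157356262, -0.05640000104904175]] 0.13405123295895938
```

View pics/crop1.png

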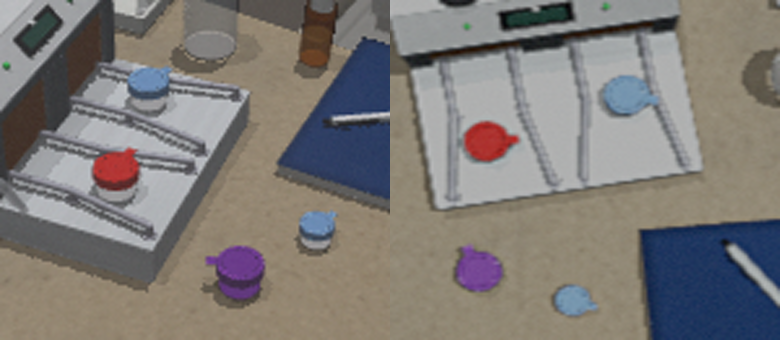

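The crop confirms it. The blue cup in the right lane is full-size with its tab to the right, and the worktop one is clearly smaller, so the target is right lane, right bay, right button. The chamber pose agrees three ways (deck, roof, buttons): origin ≈ (0.612, -0.183), yaw ≈ 9.7°. Next I'll refine the cup's position and check the IK for a tilted push.

```bash
cat >> h.py <<'E'
yaw=np.radians(9.7); CX=np.array([np.cos(yaw),np.sin(yaw),0]); CY=np.array([-np.sin(yaw),np.cos(yaw),0]); O=np.array([.6124,-.183,0])
def W(x,y,z): return O+x*CX+y*CY+np.array([0,0,z])
def C(p): q=np.asarray(p)-O; return np.array([q@CX,q@CY,q[2]])
def ori(pitch,s=1,tw=0):  # tool z pitched down from chamber x; tool y = s*CY
    z=np.cos(pitch)*CX-np.sin(pitch)*np.array([0,0,1]); y=s*CY
    return R.from_matrix(np.c_[np.cross(y,z),y,z]).as_rotvec()
def lid(n,lo,hi,p,near,ztop=.058):
    m=cv2.inRange(cv2.cvtColor(p,cv2.COLOR_RGB2HSV),lo,hi)
    m=cv2.morphologyEx(m,cv2.MORPH_OPEN,cv2.getStructuringElement(2,(9,9)))
    k,l,s,c=cv2.connectedComponentsWithStats(m)
    i=min(range(1,k),key=lambda i:np.hypot(*(c[i]-near))); return C(onplane(n,c[i][0],c[i][1],ztop)[0]),s[i]
E
python3 - <<'E'
from h import *
p=np.load("top0.npz")["p"]
print("blue",lid("top",(95,50,100),(118,255,255),p,(277,202)));print("red",lid("top",(0,130,100),(8,255,255),p,(228,220)))
Q=np.load("topP.npy")
for a,b in((80,263),(95,215),(90,160),(180,65),(337,192),(355,235)):
    q=Q[b-25:b+25,a-25:a+25].reshape(-1,3); q=q[q[:,2]<1];print((a,b),q[q[:,2].argmax()].round(3))
q=Q[120:175,250:285]; c=(q-O); X=c@CX;Y=c@CY
for r0,r1 in((0,.008),(.013,.017),(.017,.021),(.024,.03)):
    m=(np.hypot(X-.048,Y+.052)>=r0)&(np.hypot(X-.048,Y+.052)<r1); print(r0,np.percentile(q[m][:,2],[10,50,90]).round(4))
for s in(1,-1):
  for pit in(50,55,60,90):
    print(s,pit,[None if (j:=inverse_kinematics(W(*w),ori(np.radians(pit),s))) is None else np.round(j,2).tolist() for w in((-.11,-.052,.15),(-.1,-.052,.05),(.01,-.052,.05),(.048,-.052,.2))])
E
```

```text
blue (array([-0.0535383 , -0.05640473,  0.058     ]), array([269, 195,  16,  15, 192], dtype=int32))
red (array([-0.07696439,  0.05666676,  0.058     ]), array([221, 214,  15,  15, 169], dtype=int32))
(80, 263) [0.429 0.136 0.291]
(95, 215) [0.533 0.126 0.154]
(90, 160) [0.661 0.147 0.271]
(180, 65) [ 0.836 -0.012  0.263]
(337, 192) [ 0.609 -0.412  0.078]
(355, 235) [ 0.491 -0.425  0.083]
0 [0.1553 0.1573 0.1603]
0.013 [0.1444 0.1474 0.1503]
0.017 [0.1347 0.1451 0.1496]
0.024 [0.1284 0.1337 0.1372]
1 50 [[1.32, 0.8, -1.08, 2.37, 2.43, 0.34, -0.05], [1.29, 1.08, -1.09, 2.38, 2.49, 0.59, 0.04], [1.13, 1.09, -1.09, 2.21, 2.34, 0.58, 0.11], [0.99, 0.69, -0.88, 2.1, 2.04, 0.17, 0.15]]
1 55 [[1.19, 0.68, -0.9, 2.33, 2.47, 0.2, -0.15], [1.25, 1.03, -1.09, 2.35, 2.29, 0.56, 0.17], [1.0, 0.96, -0.9, 2.18, 2.32, 0.42, 0.01], [0.92, 0.64, -0.79, 2.05, 1.29, 0.15, 0.86]]
1 60 [[1.14, 0.65, -0.87, 2.29, 1.85, 0.17, 0.42], [1.12, 0.9, -0.9, 2.32, 2.29, 0.41, 0.07], [0.97, 0.93, -0.9, 2.13, 2.01, 0.4, 0.28], [0.91, 0.65, -0.83, 2.0, 0.94, 0.28, 1.19]]
1 90 [[0.41, 0.53, -0.08, 2.03, 0.07, 0.58, 2.0
[... 183 characters left out ...]
.19], [1.09, 0.91, -0.74, 2.4, 3.07, 0.5, 2.53], [0.93, 0.91, -0.73, 2.22, 2.9, 0.42, 2.59], [0.8, 0.6, -0.57, 2.11, 3.67, 0.11, 1.61]]
-1 55 [[1.09, 0.63, -0.74, 2.34, 3.07, 0.17, 2.37], [0.94, 0.81, -0.56, 2.37, 3.22, 0.41, 2.29], [0.79, 0.83, -0.55, 2.19, 3.03, 0.3, 2.36], [0.92, 0.64, -0.79, 2.05, 1.29, 0.15, -2.28]]
-1 60 [[1.26, 0.74, -1.07, 2.28, 1.68, 0.33, -2.54], [0.91, 0.78, -0.55, 2.33, 3.02, 0.3, 2.43], [0.65, 0.77, -0.37, 2.15, 3.3, 0.19, 2.01], [0.55, 0.53, -0.27, 2.02, -0.69, 0.18, -0.4]]
-1 90 [[-0.01, 0.6, 0.56, 2.06, -0.53, 0.63, -0.49], [0.15, 0.72, 0.3, 2.08, -0.52, 0.41, -0.54], [-0.0, 0.81, 0.44, 1.87, -0.59, 0.59, -0.58], [-0.17, 0.72, 0.71, 1.71, -0.56, 0.93, -0.63]]
```

```bash
python3 - <<'E'
from h import *
o=ori(np.radians(57),1)
set_gripper(0.1,20)
s=sense(); move_straight(s["eef_pos"]+[0,0,.17],velocity=.25)
reach(W(-.112,-.054,.38),o)
print(sense()["time"],C(sense()["eef_pos"]))
move_straight(W(-.105,-.054,.085),velocity=.2)
print(C(sense()["eef_pos"]),sense()["force"].round(2))
sleep(.2)
hit=move_straight(W(-.105,-.054,.036),velocity=.02,guard=2.5)
s=sense();print("hit",hit,C(s["eef_pos"]),s["force"].round(2),s["opening"],s["time"],s["joint_pos"].round(2))
p,d=snapshot("side");q,_=snapshot("top")
cv2.imwrite("pics/touch.png",np.hstack([cv2.resize(p[170:310,180:320,::-1],(400,400)),cv2.resize(q[160:280,190:310,::-1],(400,400))]))
E
```

```text
4.95 [-0.11152375 -0.05354212  0.38011468]Traceback (most recent call last):
  File "<stdin>", line 7, in <module>
plant.PlanningError: the arm cannot follow that straight line within its joint ranges
```

```bash
python3 - <<'E'
from h import *
o=ori(np.radians(57),1)
print(sense()["joint_pos"].round(2))
for z in(.25,.16,.1):
    reach(W(-.115,-.054,z),o); print(C(sense()["eef_pos"]).round(4),sense()["joint_pos"].round(2),sense()["time"])
sleep(.2)
try:
    hit=move_straight(W(-.107,-.054,.04),velocity=.03,guard=2.5)
    s=sense();print("hit",hit,C(s["eef_pos"]),s["force"].round(2),s["opening"],s["time"],s["joint_pos"].round(2))
except PlanningError as e: print(e)
p,d=snapshot("side");q,_=snapshot("top")
cv2.imwrite("pics/touch.png",np.hstack([cv2.resize(p[170:310,180:320,::-1],(400,400)),cv2.resize(q[160:280,190:310,::-1],(400,400))]))
E
```

```text
[ 1.31  0.24 -0.89  2.06 -0.33  0.48  2.48]
[-0.114  -0.0538  0.2507] [ 1.19  0.43 -0.82  2.23 -0.25  0.14  2.48] 5.5333
[-0.1149 -0.0545  0.1606] [ 1.29  0.72 -1.06  2.31  1.86  0.27  0.45] 7.3667
[-0.115  -0.0529  0.0996] [ 1.3   0.91 -1.14  2.34  2.04  0.47  0.34] 7.7333
hit True [-0.10766038 -0.05398388  0.04516813] [-3.5  -2.56  7.82] 0.09883895166657354 9.575 [ 1.27  1.06 -1.14  2.34  2.17  0.6   0.29]
```

View pics/touch.png

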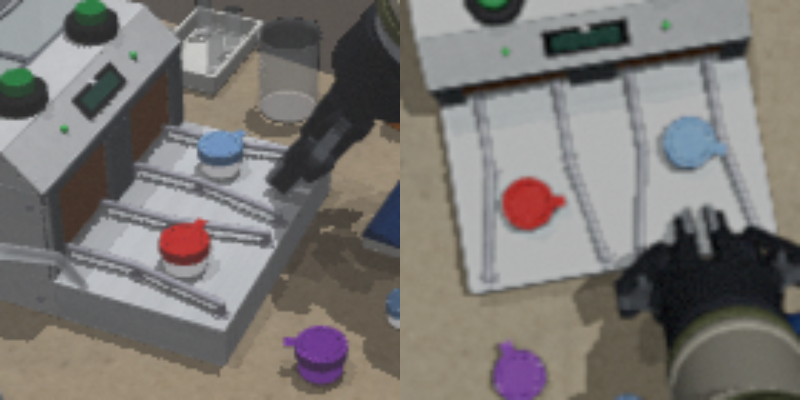

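The top view shows the fingertips (~702,225) in the right lane behind the blue cup (690,140). The deck contact at TCP z = 0.045 matches the geometry. I'll lift 3 mm and push.

```bash
python3 - <<'E'
from h import *
z=.0485
def snap(name):
    p,d=snapshot("side");q,_=snapshot("top")
    cv2.imwrite(f"pics/{name}.png",np.hstack([cv2.resize(p[150:290,170:310,::-1],(400,400)),cv2.resize(q[140:260,200:320,::-1],(400,400))]))
    return q
def go(x,y,v):
    g=move_straight(W(x,y,z),velocity=v,guard=9); s=sense(); print(g,C(s["eef_pos"]).round(4),s["force"].round(1),round(s["time"],2)); return g
try:
    if not go(-.107,-.0545,.03) and not go(-.07,-.0545,.06) and not go(-.055,-.053,.05):
        q=snap("push1"); print(lid("top",(95,50,100),(118,255,255),q,(275,195)))
except PlanningError as e: print(e)
E
```

```text
False [-0.1069 -0.0547  0.0487] [0.  0.1 0.6] 9.97
False [-0.0701 -0.0543  0.0484] [0.  0.4 0.2] 10.73
False [-0.0547 -0.0528  0.0486] [-0.1  0.8  0.2] 11.18
(array([-0.02554923, -0.05285881,  0.058     ]), array([265, 183,  16,  15, 185], dtype=int32))
```

View pics/push1.png

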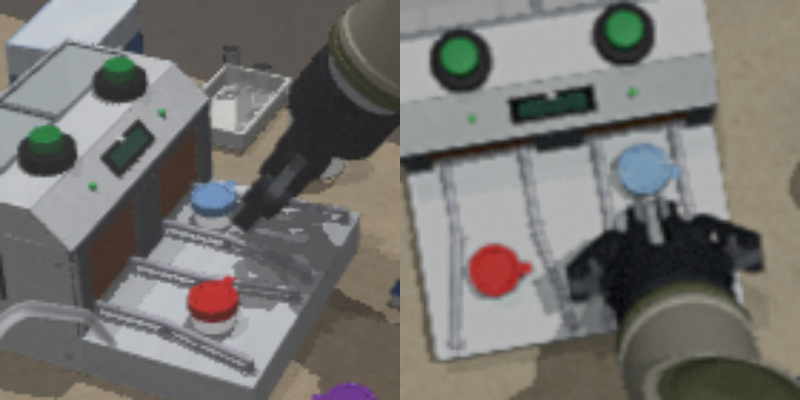

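The cup is upright and centred in the lane at (640,168) in the top view. I'll continue through the flap.

```bash
python3 - <<'E'
from h import *
z=.0485
def snap(name):
    p,d=snapshot("side");q,_=snapshot("top")
    cv2.imwrite(f"pics/{name}.png",np.hstack([cv2.resize(p[150:290,170:310,::-1],(400,400)),cv2.resize(q[140:260,200:320,::-1],(400,400))]))
def go(x,y,v):
    g=move_straight(W(x,y,z),velocity=v,guard=9); s=sense(); print(g,C(s["eef_pos"]).round(4),s["force"].round(1),round(s["time"],2)); return g
try:
    if not go(-.03,-.052,.05): go(.003,-.052,.05)
    sleep(.3); snap("push2")
except PlanningError as e: print(e)
E
```

```text
False [-0.0299 -0.0518  0.0485] [ 0.4  0.5 -0.2] 11.93
False [ 0.0028 -0.0518  0.0484] [-0.   0.7 -0.2] 12.74
```

View pics/push2.png

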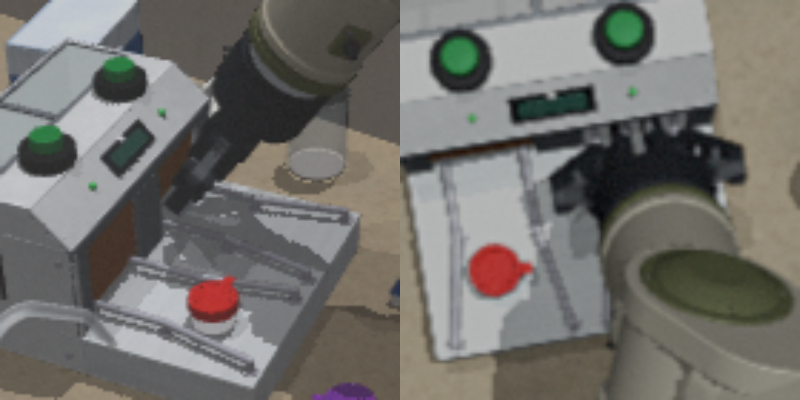

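The fingers are through the doorway, the cup is gone from the lane and the red cup hasn't moved. I'll draw back, check the flap, then go above the right button.

```bash
python3 - <<'E'
from h import *
move_straight(W(-.107,-.052,.05),velocity=.12)
o=ori(np.radians(57),1)
reach(W(-.115,-.053,.1),o); reach(W(-.115,-.053,.16),o)
p,d=snapshot("side")
a=p[170:290,190:310,::-1]
reach(W(-.115,-.053,.26),o)
print(sense()["time"],sense()["joint_pos"].round(2))
q,_=snapshot("top")
cv2.imwrite("pics/back.png",np.hstack([cv2.resize(a,(400,400)),cv2.resize(q[140:260,200:320,::-1],(400,400))]))
E
```

```text
16.0417 [ 1.37  0.51 -1.1   2.22  0.66  0.22  1.57]
```

View pics/back.png

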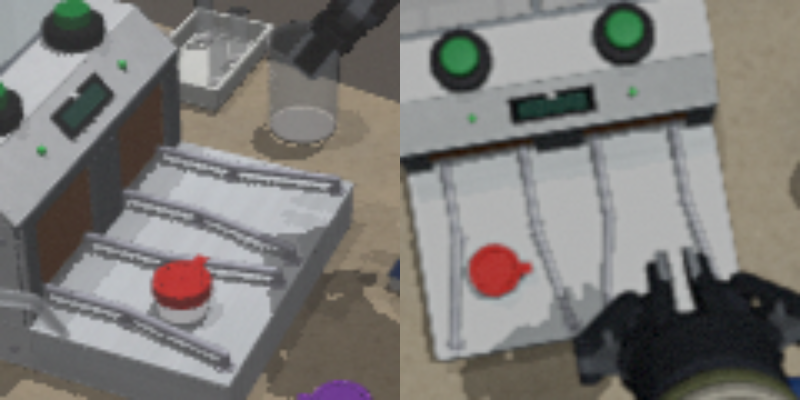

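The right flap hangs shut (145,165), the lane is empty and the red cup hasn't moved. Now the right button.

```bash
python3 - <<'E'
from h import *
o=ori(np.pi/2,1)
b=lambda z:W(.048,-.052,z)
set_gripper(0.0,20)
reach(W(-.06,-.052,.33),o); reach(b(.26),o)
print(C(sense()["eef_pos"]).round(4),sense()["joint_pos"].round(2),sense()["time"])
try:
    move_straight(b(.18),velocity=.1); sleep(.2)
    h=move_straight(b(.150),velocity=.012,guard=9); s=sense(); print(h,C(s["eef_pos"]).round(4),s["force"].round(1))
    q,_=snapshot("top"); sd,_=snapshot("side"); sleep(.2);print(sense()["force"].round(1),C(sense()["eef_pos"]).round(4))
    cv2.imwrite("pics/press.png",np.hstack([cv2.resize(sd[130:250,170:290,::-1],(400,400)),cv2.resize(q[110:230,200:320,::-1],(400,400))]))
except PlanningError as e: print(e)
print(sense()["time"])
E
```

```text
[ 0.0474 -0.0521  0.2588] [ 0.81  0.75 -1.01  1.59  0.67  1.19  1.4 ] 17.85
True [ 0.048  -0.052   0.1602] [-0.8 -0.7  5.7]
[-1.7  0.5  6.1] [ 0.048  -0.052   0.1602]
20.8917
```

View pics/press.png

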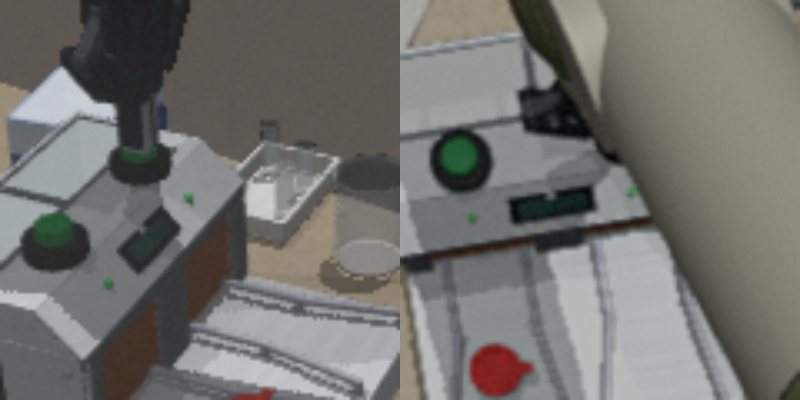

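The right button is visibly sunk under the fingertips (140,150), with about 6 N against the 4 N needed. I'll press slightly further to confirm the stop, then leave.

```bash
python3 - <<'E'
from h import *
b=lambda z:W(.048,-.052,z)
h=move_straight(b(.157),velocity=.008,guard=10); s=sense(); print(h,C(s["eef_pos"]).round(4),s["force"].round(1))
sleep(.2)
move_straight(b(.20),velocity=.06); move_straight(b(.30),velocity=.15)
reach(W(-.10,.0,.42),ori(np.pi/2,1)); sleep(.8); print(sense()["time"],sense()["force"].round(1))
p,d=snapshot("side");q,_=snapshot("top")
cv2.imwrite("pics/end.png",np.hstack([cv2.resize(p[140:290,170:340,::-1],(400,353)),cv2.resize(q[110:260,190:360,::-1],(400,353))]))
for n,f in(("top",q),("side",p)): print([ (c,a) for c,a,_ in blobs(f,(45,100,40),(85,255,255),40)])
E
```

```text
True [ 0.048  -0.052   0.1602] [-1.3 -1.2  7.3]
24.5833 [ 0.1 -0.   0.1]
[(array([78.2, 20.9]), np.int32(126))]
[(array([401.5,   6.5]), np.int32(97)), (array([392.7,  52.6]), np.int32(299)), (array([ 51.8, 169.4]), np.int32(148)), (array([211.3, 172.8]), np.int32(55)), (array([185.4, 197.1]), np.int32(64))]
```

View pics/end.png

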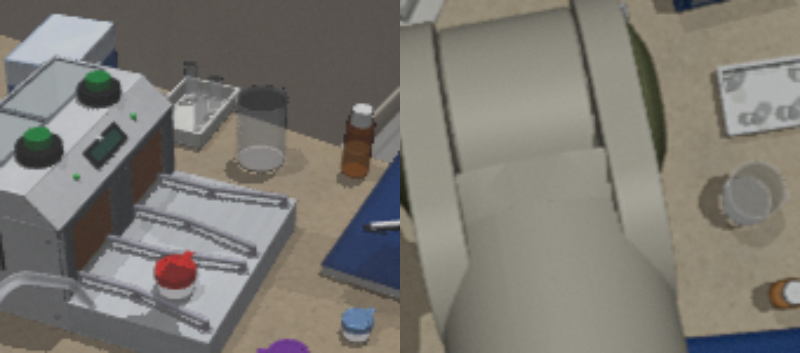

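Both buttons are up, the right flap is shut, and the red cup, bottle and beaker are where they were. The pressed stop didn't give under extra force, so the button was fully down. Handing in.

```bash
python3 -c "
from plant import *
print(sign_off())"
```

```text
the job is handed in; nothing more can be done
None
```

I pushed the blue-lidded cup through the right flap, which fell shut behind it, then pressed the right start button to its stop and let it come back up; I handed the job in at about 25 s. The cup was upright when last seen just before the doorway, but I couldn't see it inside the bay.

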